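Put the closed vials and bottles into their bench cups

ROBOT

A 7-joint arm with a two-finger parallel gripper is mounted at the origin on a cart in front of the work surface, level with it; the furniture and walls round the work are solid. World frame = base frame: x ahead of the robot, y to its left, z up, the work surface at z = 0. Lengths are in m, angles in rad, forces in N, time in s.
With the tool pointing down it reaches from about 0.4 to 0.85 m from the base axis. Payload 10.4 kg.
Tool frame: the origin (TCP) lies on the centre line of the jaws, within the pads' length; the fingertips stand 11 mm ahead of it and the grasp point (between the pads) lies 8 mm behind it; z points along the fingers, y is the line along which they close (so a half turn about z gives the same grasp; the last joint's range is limited). The gripper opens to 87 mm and grips with 3 to 60 N. Pads are 19 mm wide; open, the fingers measure 117 mm over their backs; the gripper's body (75 mm by 190 mm) begins 51 mm behind the grasp point.
Start: joints at [1.266, 0.332, -0.065, 1.46, 0.022, 1.35, -0.088], TCP at [0.174, -0.6, 0.234] pointing down, gripper open.
Joint ranges: [-2.6, 2.6], [-0.5, 2.12], [-1.47, 1.34], [0.16, 2.42], [-1.27, 4.41], [0.06, 2.06], [-2.6, 2.6]. Speed limits (rad/s): [2.22, 2.22, 2.79, 2.79, 3.14, 3.14, 3.14].

INTERFACE

Orientations are given as a unit quaternion [x, y, z, w].
In Python, from bench import r gives the robot as it stands.
- The arm moves only by the shell command python3 -m pendant 'ROWS' [OPENING] [FORCE]. ROWS is JSON, a list of rows, each a list of 4 numbers: the shift along the tool's x, y, z in m, then the turn about the tool's z in rad. A call has 1 to 8 rows; each row shifts and turns the commanded pose from where the row before left it, along the tool's axes as they then stand; what a row does not reach is not made up. A row lasts 1/12 s, in which the tool goes at most 41.7 mm and 7.16 degrees, less where a joint would pass 70% of its speed; a pose out of reach is approached as far as the arm can. A call with a gripper value outside its range is refused whole. OPENING is the opening, from 0 (shut) to 1 (fully open), set as the call begins (- or left out, the last holds). The fingers move at their own pace and stop on an object; FORCE is the grip in N (left out, the last holds). Time passes only in rows, so rows that do not move let the fingers close. It gives the time, the measured TCP pose, the force, the opening and the grip force at its end, in the units of the state.
- r.read_state(): the state, without advancing time (a new reading comes with each control period).
- r.camera(name): name is "side" or "top"; returns a dict with "img" (384x512x3 uint8, red, green, blue), "camera_matrix" (3x3 intrinsics, pixels), "dist_coeffs" ([k1, k2, p1, p2, k3] as OpenCV has them; the pictures are not rectified), "xyz" and "attitude" of the camera in the world. Camera axes: x right, y down, z forward; pixel columns grow to the right and rows downward; lengths in m; the calibration is good to about 2 mm. A picture is of the moment at which its call begins. There is no depth.
- r.close_job(): hands the job in; it is judged then, once.
Trained networks look in the newest picture that a camera, given by its name, has taken for a name from the list of things; names that differ only in an ending like _2 or _b are one class to them, and where a whole thing is asked for, a point or a joint stands for the part that bears it (a point fixed in the world has none). Each returns a list of dicts, best first, with "score" (0 to 1); they miss things now and then, are a little off and sometimes report something else, mostly with a low value. They report only what shows in the picture. A call takes as long as a camera call.
- r.outline_of(thing, camera): "mask" (384x512 bool, what is visible of it) and "bbox" ([centre column, centre row, width, height] in pixels, round what is visible of it).
The state is a dict: "time": time; "joint_positions": joint angles; "joint_vel": joint speeds; "joint_torque": joint torques, N m; "ee_pos": TCP position; "eef_rot": TCP orientation; "ft_force": force on the tool from outside, world axes, zero at the start; "torque": the same for the moment, N m; "width": finger opening in m; "grip_force": force on a finger pad.
Only numpy, scipy, OpenCV 4.12 (cv2) and the standard library are available. Lean on these libraries where they do the work, as an engineer would, in place of code of your own. Each camera call takes 0.05 s, during which the arm holds its last target. There are 200 camera calls.

TASK

Clear the bench: put each of the four capped containers standing among the white bench cups into the cup made for its size, the two vials into the two smallest cups (one in each, either way round), the small bottle into the middle-sized cup and the larger bottle into the largest. Stand each one upright on the floor of its cup and let go; set them down rather than dropping them, and do not tip any over. Leave the open beaker and the rubber stopper where they are.

Things in the scene. Friction and masses are not known exactly. Their poses are not given: they have to be found in the camera images.
- vial_a: sample vial of clear plastic or glass with a black screw cap, upright, 23 mm diameter, 48 mm tall (cap: the top 11 mm, 21 mm diameter), about 14 g; origin at the centre of its underside, z up; its sides are straight; grip it 34 mm or more above its underside (upper body and cap), so that the fingertips stay above the cup's rim. The two vials are interchangeable
- vial_b: sample vial of clear plastic or glass with a black screw cap, upright, 23 mm diameter, 48 mm tall (cap: the top 11 mm, 21 mm diameter), about 14 g; origin at the centre of its underside, z up; its sides are straight; grip it 34 mm or more above its underside (upper body and cap), so that the fingertips stay above the cup's rim. The two vials are interchangeable
- small_bottle: small clear glass bottle with a blue screw cap, upright, body 42 mm diameter, 80 mm tall with cap, about 180 g; origin at the centre of its underside, z up; grip the straight body, 34 to 40 mm above the underside, so that the fingertips stay above the cup's rim
- large_bottle: larger clear glass bottle with a blue screw cap, upright, body 54 mm diameter, 106 mm tall with cap, about 250 g; origin at the centre of its underside, z up; grip the straight body, 36 to 50 mm above the underside, so that the fingertips stay above the cup's rim
- vial_cup_a: round open cup of white plastic fixed to the bench, 14 mm high, for one vial (one of two alike, the smallest cups): floor 3 mm above the bench, bore 34 mm diameter, mouth flaring to about 42 mm at the rim, outside about 48 mm; origin at the centre of its underside (bench level), z up
- vial_cup_b: round open cup of white plastic fixed to the bench, 14 mm high, for one vial (one of two alike, the smallest cups): floor 3 mm above the bench, bore 34 mm diameter, mouth flaring to about 42 mm at the rim, outside about 48 mm; origin at the centre of its underside (bench level), z up
- small_bottle_cup: round open cup of white plastic fixed to the bench, 14 mm high, for the small bottle (the middle cup size): floor 3 mm above the bench, bore 53 mm diameter, mouth flaring to about 61 mm at the rim, outside about 67 mm; origin at the centre of its underside (bench level), z up
- large_bottle_cup: round open cup of white plastic fixed to the bench, 14 mm high, for the larger bottle (the largest cup): floor 3 mm above the bench, bore 65 mm diameter, mouth flaring to about 73 mm at the rim, outside about 79 mm; origin at the centre of its underside (bench level), z up
- beaker: bystander: empty open glass beaker, 52 mm diameter, 66 mm tall, loose; origin at the centre of its underside; stays where it is
- stopper: bystander: loose orange conical rubber stopper, 32 mm diameter at the top, 28 mm tall; origin at the centre of its underside; stays where it is

How it is judged:
At the end, for the whole second after the job is handed in: Each vial in its own vial cup, each bottle in the cup of its size: centres within 10 mm, underside under 7 mm above the bench (on the cup floor), lean under 0.12 rad, released, at rest; beaker and stopper within 20 mm of their start ((((horizontal distance between vial_a and vial_cup_a below 0.01 m and z of vial_a in the frame of vial_cup_a below 0.007 m) and (horizontal distance between vial_b and vial_cup_b below 0.01 m and z of vial_b in the frame of vial_cup_b below 0.007 m)) or ((horizontal distance between vial_a and vial_cup_b below 0.01 m and z of vial_a in the frame of vial_cup_b below 0.007 m) and (horizontal distance between vial_b and vial_cup_a below 0.01 m and z of vial_b in the frame of vial_cup_a below 0.007 m))) and horizontal distance between small_bottle and small_bottle_cup below 0.01 m and z of small_bottle in the frame of small_bottle_cup below 0.007 m and horizontal distance between large_bottle and large_bottle_cup below 0.01 m and z of large_bottle in the frame of large_bottle_cup below 0.007 m and angle between each of vial_a, vial_b, small_bottle, large_bottle's own z axis and vertical below 0.12 rad and linear speed of each of vial_a, vial_b, small_bottle, large_bottle below 0.02 m/s and contact force between each of vial_a, vial_b, small_bottle, large_bottle and the fingers below 0.05 N and distance of each of beaker, stopper from where it was at the start of the episode below 0.02 m); the robot touches nothing.
It fails at once if the beaker or the stopper was moved by more than 20 mm (distance of any of beaker, stopper from where it was at the start of the episode above 0.02 m).
It fails at once if a vial or bottle was tipped over (more than 40 degrees) (angle between any of vial_a, vial_b, small_bottle, large_bottle's own z axis and vertical above 0.7 rad).
It fails at once if a vial or bottle was dropped or thrown (over 0.7 m/s while out of the fingers, a fall of about 25 mm) ((contact force between vial_a and the fingers below 0.01 N and linear speed of vial_a above 0.7 m/s) or (contact force between vial_b and the fingers below 0.01 N and linear speed of vial_b above 0.7 m/s) or (contact force between small_bottle and the fingers below 0.01 N and linear speed of small_bottle above 0.7 m/s) or (contact force between large_bottle and the fingers below 0.01 N and linear speed of large_bottle above 0.7 m/s)).
It also fails if it takes over 118 s, if anything falls off the work surface, if the arm or the gripper's body presses on something with over 40 N, if the wrist force passes 120 N, or if a joint passes its speed limit or range.

## Working session

There is one attempt and no reset: what is moved stays moved. The work goes in short steps, Python scripts to look and compute and a shell command to move; the robot and the scene stay as the last step left them, time stands still between calls to the robot, and variables do not carry over. Pictures are saved under pics/ and viewed, at most 14 in all, crops included, and the job is handed in when it is done.

```bash
ls; mkdir -p pics; python3 - <<'E'
from bench import r
import cv2,numpy as np
for n in("top","side"):
    c=r.camera(n); cv2.imwrite(f"pics/{n}0.png",c["img"][:,:,::-1])
    print(n,c["camera_matrix"],c["dist_coeffs"],c["xyz"],c["attitude"])
    for t in("vial_a","small_bottle","large_bottle","vial_cup_a","small_bottle_cup","large_bottle_cup","beaker","stopper"):
        print(t,[(round(float(d["score"]),2),np.round(d["bbox"],1).tolist()) for d in r.outline_of(t,n)][:4])
print(r.read_state())
E
```

```text
pics
top [[370.78530313   0.         259.75801843]
 [  0.         370.78530313 193.8712689 ]
 [  0.           0.           1.        ]] [0.02515729 0.         0.         0.         0.        ] [0.44576821 0.07525452 0.87431808] [-0.70397404  0.70690398 -0.05705227  0.03810959]
vial_a [(0.62, [309.2, 237.9, 9.5, 4.3])]
small_bottle [(0.55, [258.9, 171.7, 15.7, 22.6])]
large_bottle [(0.69, [151.2, 168.8, 29.5, 25.9]), (0.63, [204.6, 171.2, 30.1, 24.7])]
vial_cup_a [(0.59, [302.6, 167.8, 17.4, 21.3]), (0.58, [207.4, 238.1, 19.9, 24.0])]
small_bottle_cup [(0.68, [204.7, 170.2, 29.7, 26.0])]
large_bottle_cup [(0.69, [354.9, 230.4, 36.9, 30.8])]
beaker [(0.72, [155.4, 239.8, 30.1, 23.9]), (0.5, [150.4, 167.2, 30.9, 24.3]), (0.4, [204.1, 168.7, 28.2, 26.0])]
stopper [(0.65, [354.4, 172.6, 13.1, 15.0]), (0.62, [303.5, 169.4, 21.3, 19.9])]
side [[383.93659598   0.         254.68909834]
 [  0.         383.93659598 188.75088004]
 [  0.           0.           1.        ]] [-0.00442906  0.          0.          0.          0.        ] [ 0.59099178 -0.68924436  0.43296293] [ 0.85357117  0.03527236 
[... 569 characters left out ...]
2791,  0.33222269, -0.06470422,  1.46013187,  0.02160851,
        1.34990354, -0.08852455]), 'joint_vel': array([-1.88943951e-03,  9.67560926e-05, -8.01356739e-04,  5.42353719e-04,
        1.17605255e-03,  1.60799029e-03, -9.53054983e-04]), 'joint_torque': array([-1.01639929e-03, -6.23030806e+01,  2.37641431e-02, -3.90112853e+01,
       -6.11340115e-02,  3.14510905e-02, -2.40214973e-05]), 'ee_pos': array([ 0.17380177, -0.60035324,  0.23354612]), 'eef_rot': array([9.90093262e-01, 1.40411295e-01, 6.43850734e-06, 1.38009913e-05]), 'ft_force': array([ 0.74486427,  0.91442129, -0.17335522]), 'torque': array([ 0.00190281,  0.02548373, -0.03825335]), 'grip_force': 0.0, 'width': 0.08704417604934592}
```

```bash
python3 - <<'E'
import cv2
a=cv2.imread("pics/top0.png")[120:290,110:400]; cv2.imwrite("pics/top0c.png",cv2.resize(a,(800,469),interpolation=cv2.INTER_CUBIC))
a=cv2.imread("pics/side0.png")[110:310,150:370]; cv2.imwrite("pics/side0c.png",cv2.resize(a,(660,600),interpolation=cv2.INTER_CUBIC))
E
```

```text
(no output)
```

View pics/top0c.png

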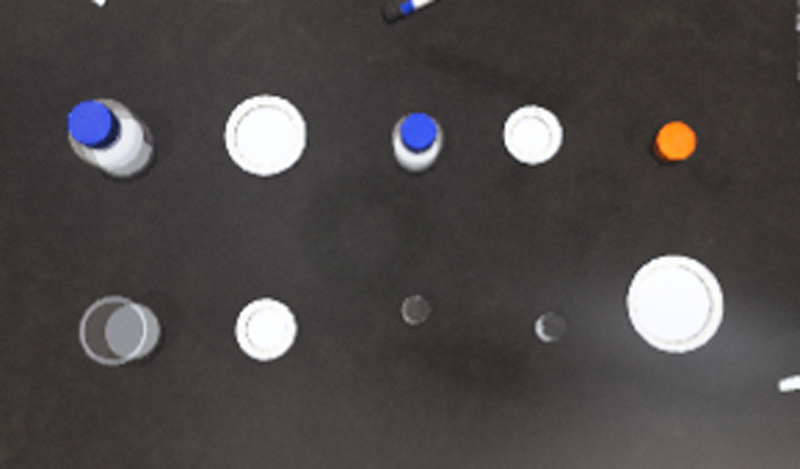

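View pics/side0c.png

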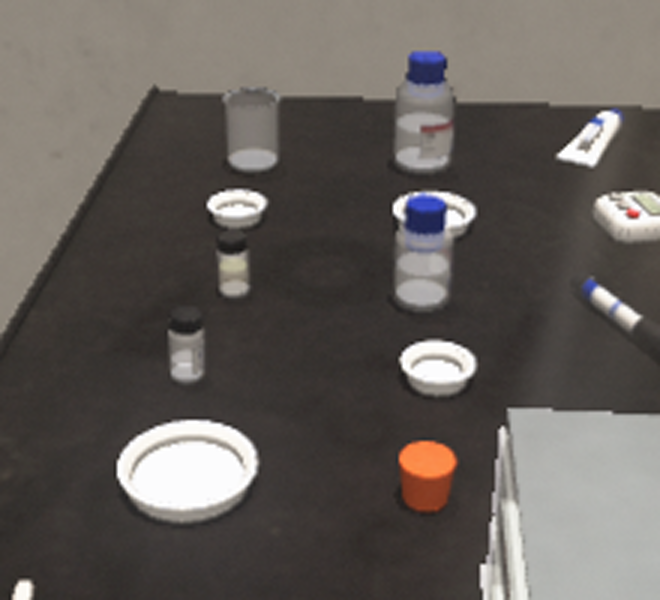

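Top view: medium cup at about px (206,169), vial cups at (303,169) and (206,239), large cup at (355,230). The bottles have blue caps at (143,165) and (261,167), and the vials are at (261,232) and (309,238). The beaker is at (153,240) and the stopper at (355,171). The side view agrees.

```bash
cat > h.py <<'E'
import cv2,numpy as np
from scipy.spatial.transform import Rotation as R
def ray(c,uv):
    p=cv2.undistortPoints(np.array([[uv]],float),c["camera_matrix"],c["dist_coeffs"])[0,0]
    return R.from_quat(c["attitude"]).apply([p[0],p[1],1.])
def at_z(c,uv,z):
    d=ray(c,uv); o=np.array(c["xyz"]); return (o+d*(z-o[2])/d[2])[:2]
def proj(c,P):
    Rm=R.from_quat(c["attitude"]).as_matrix().T
    return cv2.projectPoints(np.atleast_2d(P).astype(float),cv2.Rodrigues(Rm)[0],-Rm@np.array(c["xyz"]),c["camera_matrix"],c["dist_coeffs"])[0][:,0]
def blobs(m,lo,hi=3000):
    n,l,s,ce=cv2.connectedComponentsWithStats(m.astype(np.uint8))
    return [(ce[i],s[i]) for i in range(1,n) if lo<=s[i][4]<=hi]
E
python3 - <<'E'
from h import *; from bench import r
C={n:r.camera(n) for n in("top","side")}
for n in C:
    c=C[n]; im=c["img"].astype(int); h=cv2.cvtColor(c["img"],cv2.COLOR_RGB2HSV)
    for ce,s in blobs((h[...,0]>105)&(h[...,0]<130)&(h[...,1]>150)&(h[...,2]>80),40): print(n,"blue",ce.round(1),s[:5],[at_z(c,ce,z).round(4) for z in(.075,.08,.099,.106)])
    for ce,s in blobs((h[...,0]<15)&(h[...,1]>150),60): print(n,"orange",ce.round(1),s[:5],at_z(c,ce,.014 if n=="side" else .028).round(4))
    for ce,s in blobs((h[...,1]<40)&(h[...,2]>170),150): 
        m=[s[0]+s[2]/2-.5,s[1]+s[3]/2-.5];print(n,"white",ce.round(1),s[:5],at_z(c,m,.0125).round(4),"cen",at_z(c,ce,.0125).round(4))
print("side vial bbox")
for t in("vial_a","small_bottle","large_bottle","beaker"):
    for d in r.outline_of(t,"side"):
        b=d["bbox"]; print(t,b,"cap top-centre/base", [at_z(C["side"],[b[0],b[1]+b[3]/2],0).round(4)], [at_z(C["side"],b[:2],.024).round(4)])
for uv in([261.0,232.3],[309,238.2]): print("vial top",at_z(C["top"],uv,.048).round(4),at_z(C["top"],uv,.024).round(4))
a=C["top"]["img"][215:255,245:325,::-1]
b=np.clip(cv2.resize(a,(800,400),interpolation=cv2.INTER_CUBIC).astype(int)*2,0,255).astype(np.uint8); cv2.imwrite("pics/vt.png",b)
E
```

```text
top blue [142.4 164.2] [135 157  16  16 199] [array([0.6198, 0.3085]), array([0.6187, 0.3071]), array([0.6146, 0.3015]), array([0.6131, 0.2995])]
top blue [261.3 167.1] [256 161  12  13 129] [array([0.6134, 0.0497]), array([0.6123, 0.0498]), array([0.6084, 0.0504]), array([0.6069, 0.0507])]
top orange [353.6 171.5] [347 164  16  15  65] [ 0.6125 -0.1674]
top white [157.8  48. ] [142  38  32  21 413] [0.923  0.2997] cen [0.9229 0.299 ]
top white [201.7 100.4] [189  87  27  27 472] [0.7915 0.1899] cen [0.7905 0.1907]
top white [135.1 106.4] [115  93  40  29 447] [0.7728 0.3501] cen [0.7744 0.3487]
top white [205.8 168.6] [192 155  29  29 662] [0.622  0.1782] cen [0.623  0.1787]
top white [302.6 168.4] [293 158  21  21 341] [ 0.6243 -0.0514] cen [ 0.6233 -0.0503]
top white [153.2 172.4] [141 160  21  22 221] [0.6184 0.3063] cen [0.614  0.3011]
top white [354.4 229.8] [337 213  35  35 955] [ 0.4772 -0.1671] cen [ 0.4777 -0.168 ]
top white [205.9 238.9] [196 228  21  23 371] [0.4582 0.1759] cen [0.4585 0.1763]
top white [426.8 251.8] [392 243  71  19 224] [ 0.426  -0.3342] cen [ 0.4264 -0
[... 692 characters left out ...]
  16  80 330] [ 0.4278 -0.3405] cen [ 0.4269 -0.3366]
side vial bbox
vial_a [227.8, 197.3, 13.5, 22.6] cap top-centre/base [array([0.4742, 0.0435])] [array([0.4736, 0.0521])]
vial_a [212.7, 223.9, 11.8, 28.2] cap top-centre/base [array([ 0.4608, -0.0723])] [array([ 0.4595, -0.0587])]
small_bottle [290.1, 194.1, 20.1, 37.9] cap top-centre/base [array([0.6126, 0.0363])] [array([0.6116, 0.0794])]
large_bottle [291.1, 148.6, 15.4, 40.5] cap top-centre/base [array([0.6158, 0.2713])] [array([0.615 , 0.3611])]
beaker [235.0, 151.3, 24.8, 28.7] cap top-centre/base [array([0.4607, 0.2789])] [array([0.4553, 0.3253])]
vial top [0.4717 0.0505] [0.4724 0.0498]
vial top [ 0.4582 -0.056 ] [ 0.4585 -0.0598]
```

View pics/vt.png

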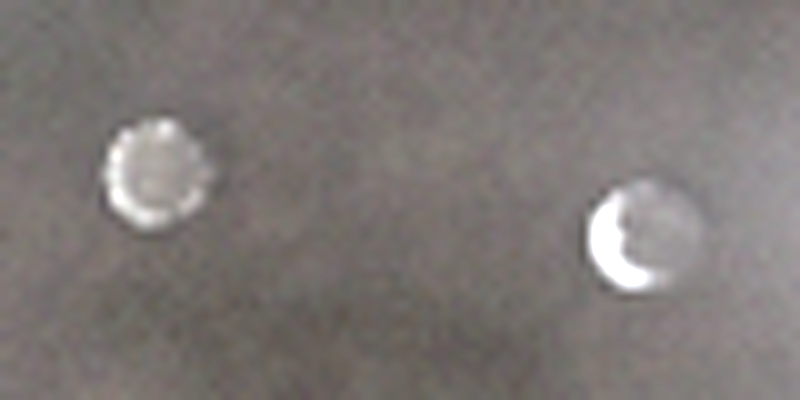

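```bash
python3 -m pendant '[[0,0,0,0.094],[0,0,0,0.094],[0,0,0,0.0938],[0.018,-0.034,0,0],[0.018,-0.034,0,0],[0.018,-0.034,0,0],[0.018,-0.034,0,0],[0.018,-0.034,0,0]]' 1 15
```

```text
time: 1.87
ee_pos: [0.2644, -0.4287, 0.2336]
eef_rot: [1.0, -0.0, 0.0, 0.0]
ft_force: [0.8, -1.0, 0.8]
width: 0.0869
grip_force: 0.0
```

```bash
python3 -m pendant '[[0.018,-0.034,0,0],[0.018,-0.034,0,0],[0.018,-0.034,0,0],[0.018,-0.034,0,0],[0.018,-0.034,0,0],[0.018,-0.034,0,0],[0.018,-0.034,0,0],[0.018,-0.034,0,0]]'; python3 -m pendant '[[0.018,-0.034,0.02,0],[0.018,-0.034,0.02,0],[0.0146,-0.0277,0.03,0],[0,0,0.03,0],[0,0,0,0],[0,0,0,0]]'
```

```text
time: 2.53
ee_pos: [0.4083, -0.1566, 0.2339]
eef_rot: [1.0, -0.0, 0.0, 0.0]
ft_force: [1.0, -0.1, 0.1]
width: 0.0869
grip_force: 0.0
time: 3.03
ee_pos: [0.4555, -0.0665, 0.1358]
eef_rot: [1.0, 0.0, -0.001, -0.0]
ft_force: [0.2, -0.0, 0.5]
width: 0.087
grip_force: 0.0
```

```bash
python3 -m pendant '[[0.0035,-0.0055,0.025,0],[0,0,0.025,0],[0,0,0.025,0],[0,0,0,0],[0,0,0,0]]'; python3 - <<'E'
from h import *; from bench import r
c=r.camera("side"); print([ (d["score"],d["bbox"]) for d in r.outline_of("vial_a","side")])
cv2.imwrite("pics/s1.png",cv2.resize(c["img"][150:270,150:310,::-1],(800,600),interpolation=cv2.INTER_CUBIC))
for P in([.459,-.061,0],[.459,-.061,.048],[.473,.051,0],[.473,.051,.048]): print(P,(proj(c,P)[0]-[150,150])*5)
E
```

```text
time: 3.45
ee_pos: [0.4602, -0.0619, 0.0625]
eef_rot: [1.0, -0.001, -0.0, 0.0]
ft_force: [-0.0, 0.7, 0.5]
width: 0.0865
grip_force: 0.0
[(0.58, [212.6, 223.7, 4.6, 26.8])]
[0.459, -0.061, 0] [313.9843209  423.48727443]
[0.459, -0.061, 0.048] [308.30979012 320.09116627]
[0.473, 0.051, 0] [388.75601199 284.48805455]
[0.473, 0.051, 0.048] [385.71397035 189.51124561]
```

View pics/s1.png

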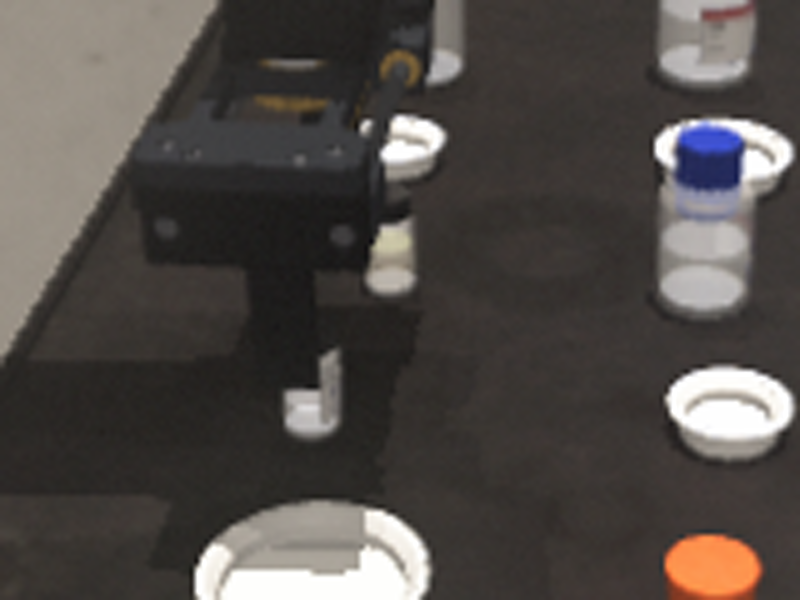

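The vial base is at about (312,420) in the crop, 2 px from my predicted (314,423), with the finger straight above it. I'll go down and grip.

```bash
python3 -m pendant '[[-0.001,0,0.017,0],[0,0,0.0165,0],[0,0,0,0],[0,0,0,0]]'; python3 -m pendant '[[0,0,0,0],[0,0,0,0],[0,0,0,0],[0,0,0,0],[0,0,0,0],[0,0,0,0],[0,0,0,0],[0,0,0,0]]' 0 8
```

```text
time: 3.88
ee_pos: [0.4595, -0.0612, 0.0291]
eef_rot: [1.0, -0.0, 0.0, 0.0]
ft_force: [-0.6, 0.1, 1.1]
width: 0.0873
grip_force: 0.0
time: 4.55
ee_pos: [0.4589, -0.0609, 0.0278]
eef_rot: [1.0, 0.0, -0.0, 0.0]
ft_force: [-0.2, -0.7, -0.8]
width: 0.0411
grip_force: 0.0
```

```bash
python3 -m pendant '[[0,0,0,0],[0,0,0,0],[0,0,0,0],[0,0,0,0],[0,0,0,0],[0,0,0,0],[0,0,0,0]]'; python3 -m pendant '[[0,0,-0.015,0],[0,0,-0.025,0],[0,0,-0.02,0],[0,0,0,0],[0,0,0,0]]'
```

```text
time: 5.13
ee_pos: [0.459, -0.0609, 0.0278]
eef_rot: [1.0, 0.0, 0.0, 0.0]
ft_force: [0.1, -0.5, 0.5]
width: 0.0222
grip_force: 8.0
time: 5.55
ee_pos: [0.4597, -0.0612, 0.0887]
eef_rot: [1.0, -0.0, 0.001, 0.001]
ft_force: [-0.9, 0.5, -0.7]
width: 0.0223
grip_force: 8.0
```

```bash
python3 -m pendant '[[0.0327,-0.0021,0,0],[0.0327,-0.0021,0,0],[0.0327,-0.0021,0,0],[0.0327,-0.0021,0,0],[0.0327,-0.0021,0,0],[0,0,0,0],[0,0,0,0],[0,0,0,0]]'; python3 -m pendant '[[0,0,0.02,0],[0,0,0.015,0],[0,0,0,0],[0,0,0,0]]'; python3 - <<'E'
from h import *; from bench import r
c=r.camera("side")
cv2.imwrite("pics/s2.png",cv2.resize(c["img"][150:270,220:380,::-1],(800,600),interpolation=cv2.INTER_CUBIC))
E
```

```text
time: 6.22
ee_pos: [0.6213, -0.0502, 0.0863]
eef_rot: [1.0, 0.0, -0.001, -0.0]
ft_force: [0.4, -1.0, -0.5]
width: 0.0224
grip_force: 8.0
time: 6.55
ee_pos: [0.6211, -0.0507, 0.0524]
eef_rot: [1.0, -0.0, -0.001, 0.0]
ft_force: [0.0, -0.0, 0.7]
width: 0.0223
grip_force: 8.0
```

View pics/s2.png

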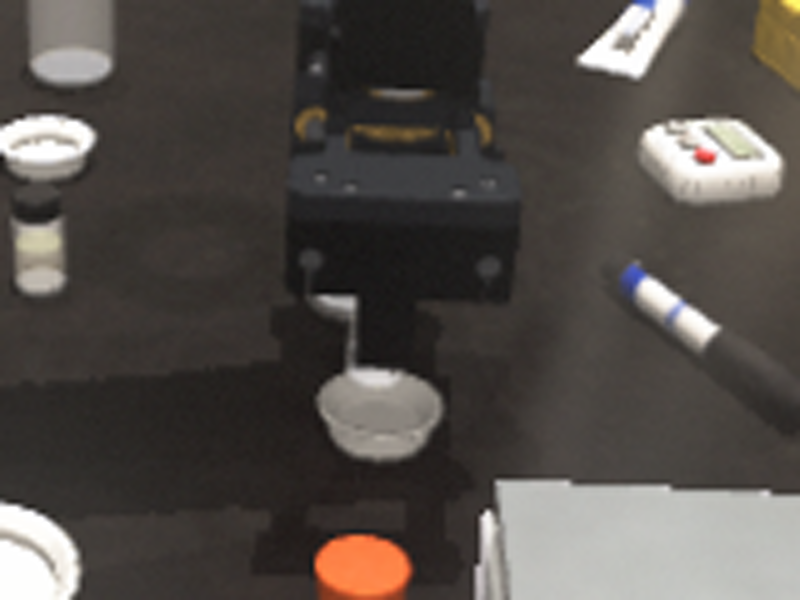

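Vial base at (378,378) above the cup centred at (380,410), so it is lined up. Lowering.

```bash
python3 -m pendant '[[0.001,0,0.012,0],[0,0,0.008,0],[0,0,0,0],[0,0,0,0]]'; python3 -m pendant '[[0,0,0.001,0],[0,0,0,0]]' 
```

```text
time: 6.93
ee_pos: [0.623, -0.0504, 0.0322]
eef_rot: [1.0, 0.0, -0.001, -0.0]
ft_force: [-0.2, -0.0, 0.0]
width: 0.0224
grip_force: 8.0
time: 7.1
ee_pos: [0.6236, -0.0504, 0.0319]
eef_rot: [1.0, 0.0, 0.0, 0.0]
ft_force: [0.4, 0.1, 0.0]
width: 0.0225
grip_force: 8.0
```

```bash
python3 -m pendant '[[0,0,0.0005,0],[0,0,0,0],[0,0,0,0],[0,0,0,0],[0,0,0,0],[0,0,0,0],[0,0,0,0],[0,0,0,0]]' 0.6;  python3 -m pendant '[[0,0,-0.02,0],[0,0,-0.03,0],[0,0,-0.03,0],[0,0,-0.03,0],[-0.03,-0.02,0,0],[-0.03,-0.02,0,0],[-0.03,-0.02,0,0],[-0.03,-0.02,0,0]]'; python3 - <<'E'
from h import *; from bench import r
c=r.camera("side"); s=r.read_state(); print(s["ee_pos"],s["width"])
print([ (d["score"],d["bbox"]) for d in r.outline_of("vial_a","side")])
cv2.imwrite("pics/s3.png",cv2.resize(c["img"][150:270,170:330,::-1],(800,600),interpolation=cv2.INTER_CUBIC))
E
```

```text
time: 7.77
ee_pos: [0.6235, -0.0504, 0.0313]
eef_rot: [1.0, -0.0, 0.0, 0.0]
ft_force: [0.1, 0.8, 0.3]
width: 0.0518
grip_force: 0.0
time: 8.43
ee_pos: [0.502, 0.0303, 0.1412]
eef_rot: [1.0, -0.0, 0.0, 0.0]
ft_force: [0.5, 0.8, 0.9]
width: 0.0522
grip_force: 0.0
[0.49676369 0.03511032 0.14064369] 0.05221367710431462
[(0.85, [295.9, 225.2, 11.0, 25.2]), (0.48, [228.0, 197.4, 16.4, 25.1])]
```

View pics/s3.png

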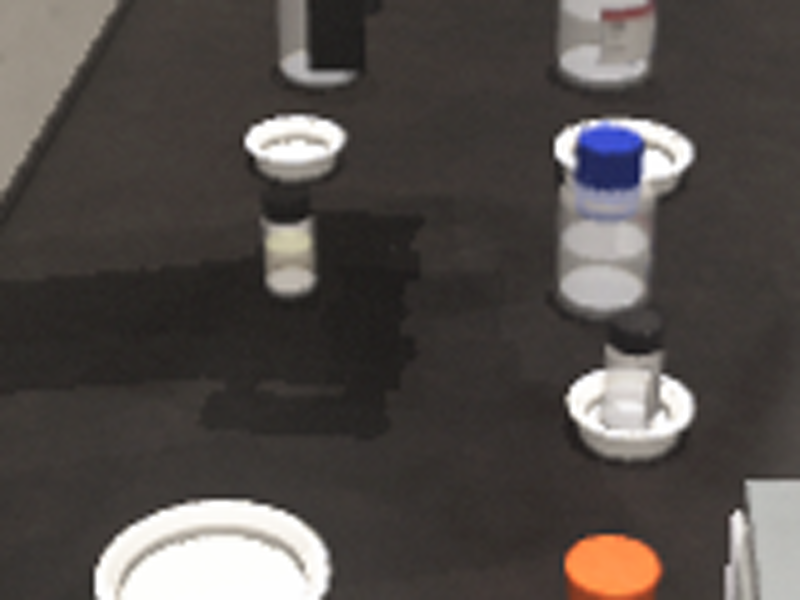

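Vial one stands centred in its cup, at (632,410) in the crop. Next is the other vial, with its base at (290,281).

```bash
python3 -m pendant '[[-0.03,-0.02,0.03,0],[0,0,0.02,0],[0,0,0,0],[0,0,0,0],[0,0,0,0]]'
```

```text
time: 8.95
ee_pos: [0.4781, 0.047, 0.0958]
eef_rot: [1.0, -0.0, 0.001, -0.0]
ft_force: [0.6, -0.2, -0.1]
width: 0.0522
grip_force: 0.0
```

```bash
python3 -m pendant '[[-0.005,-0.005,0,0],[0,0,0.02,0],[0,0,0.02,0],[0,0,0.02,0],[0,0,0.007,0],[0,0,0,0],[0,0,0,0]]';  python3 -m pendant '[[0,0,0,0],[0,0,0,0],[0,0,0,0],[0,0,0,0],[0,0,0,0],[0,0,0,0],[0,0,0,0],[0,0,0,0]]' 0 8
```

```text
time: 9.53
ee_pos: [0.4723, 0.0526, 0.0285]
eef_rot: [1.0, -0.0, 0.0, -0.0]
ft_force: [0.6, 0.0, -0.6]
width: 0.0521
grip_force: 0.0
time: 10.2
ee_pos: [0.472, 0.0524, 0.0278]
eef_rot: [1.0, 0.0, 0.0, 0.0]
ft_force: [-0.3, -0.7, 2.3]
width: 0.022
grip_force: 8.0
```

```bash
python3 -m pendant '[[0,0,0,0],[0,0,0,0]]'; python3 -m pendant '[[0,0,-0.015,0],[0,0,-0.025,0],[0,0,-0.02,0],[0,0,0,0],[0,0,0,0]]'
```

```text
time: 10.37
ee_pos: [0.472, 0.0523, 0.0278]
eef_rot: [1.0, 0.0, 0.0, 0.0]
ft_force: [-0.3, 0.3, 3.0]
width: 0.0219
grip_force: 8.0
time: 10.78
ee_pos: [0.4724, 0.0523, 0.0883]
eef_rot: [1.0, -0.0, 0.001, 0.0]
ft_force: [0.1, 0.3, -0.5]
width: 0.022
grip_force: 8.0
```

```bash
python3 -m pendant '[[-0.0035,-0.031,0,0],[-0.0035,-0.031,0,0],[-0.0035,-0.031,0,0],[-0.0035,-0.031,0,0],[0,0,0.02,0],[0,0,0.015,0],[0,0,0,0],[0,0,0,0]]'; python3 - <<'E'
from h import *; from bench import r
c=r.camera("side"); print(r.read_state()["ee_pos"])
cv2.imwrite("pics/s4.png",cv2.resize(c["img"][130:230,160:293,::-1],(798,600),interpolation=cv2.INTER_CUBIC))
E
```

```text
time: 11.45
ee_pos: [0.4567, 0.176, 0.0514]
eef_rot: [1.0, 0.0, -0.002, 0.0]
ft_force: [0.3, -0.7, 0.4]
width: 0.0222
grip_force: 8.0
[0.45746102 0.17614689 0.05235709]
```

View pics/s4.png

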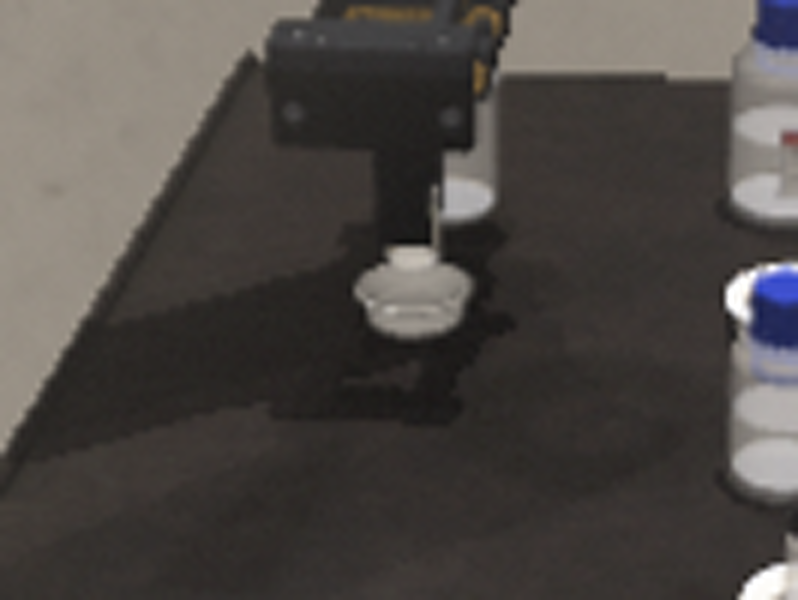

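The vial is at column 411 and the cup at 413, so it is aligned. Lowering and releasing.

```bash
python3 -m pendant '[[0.001,0,0.012,0],[0,0,0.008,0],[0,0,0,0],[0,0,0,0],[0,0,0,0]]'
```

```text
time: 11.92
ee_pos: [0.4588, 0.1764, 0.0327]
eef_rot: [1.0, -0.0, -0.0, -0.0]
ft_force: [0.0, 0.2, -0.6]
width: 0.0221
grip_force: 8.0
```

```bash
python3 -m pendant '[[0,0,0.0012,0],[0,0,0,0],[0,0,0,0],[0,0,0,0],[0,0,0,0],[0,0,0,0],[0,0,0,0]]' 0.6;  python3 -m pendant '[[0,0,-0.02,0],[0,0,-0.03,0],[0,0,-0.04,0],[0,0,-0.04,0],[0,0,0,0],[0.03,-0.025,0,0],[0.03,-0.025,0,0],[0,0,0,0]]' 1; python3 - <<'E'
from h import *; from bench import r
c=r.camera("side"); print(r.read_state()["ee_pos"])
cv2.imwrite("pics/s5.png",cv2.resize(c["img"][120:220,200:333,::-1],(798,600),interpolation=cv2.INTER_CUBIC))
for P in([.614,.301,0],[.614,.301,.106],[.6125,.05,0],[.6125,.05,.08]): print(P,(proj(c,P)[0]-[200,120])*6)
E
```

```text
time: 12.5
ee_pos: [0.4588, 0.1764, 0.0314]
eef_rot: [1.0, -0.0, 0.0, 0.0]
ft_force: [-0.5, -0.1, 0.6]
width: 0.0513
grip_force: 0.0
time: 13.17
ee_pos: [0.5217, 0.2296, 0.1598]
eef_rot: [1.0, 0.0, -0.001, -0.002]
ft_force: [-1.5, 0.0, 0.4]
width: 0.086
grip_force: 0.0
[0.51968162 0.22843227 0.15996408]
[0.614, 0.301, 0] [542.50272992 266.76520092]
[0.614, 0.301, 0.106] [553.74060182  48.42438791]
[0.6125, 0.05, 0] [540.2221223  539.29500963]
[0.6125, 0.05, 0.08] [550.80926325 344.28424938]
```

View pics/s5.png

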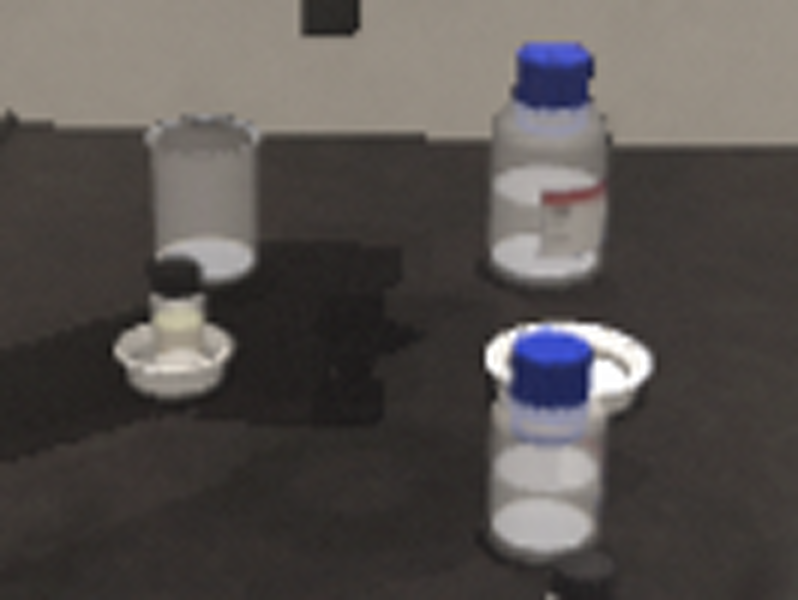

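Vial two is upright in its cup at (175,350). The large bottle's base is centred at column 547 against a predicted 542, so x ≈ 0.615. Its straight body ends about 66 mm up.

```bash
python3 -m pendant '[[0.032,-0.024,0,0],[0.032,-0.024,0,0],[0.0315,-0.0245,0,0],[0,0,0,0],[0,0,0,0],[0,0,0,0]]'; python3 - <<'E'
from h import *; from bench import r
c=r.camera("top"); s=r.read_state(); print(s["ee_pos"])
cv2.imwrite("pics/t5.png",cv2.resize(c["img"][110:230,90:250,::-1],(800,600),interpolation=cv2.INTER_CUBIC))
E
```

```text
time: 13.72
ee_pos: [0.6135, 0.2987, 0.1613]
eef_rot: [1.0, 0.0, -0.0, 0.0]
ft_force: [0.5, -0.6, 0.0]
width: 0.087
grip_force: 0.0
[0.61361213 0.29820603 0.16181211]
```

View pics/t5.png

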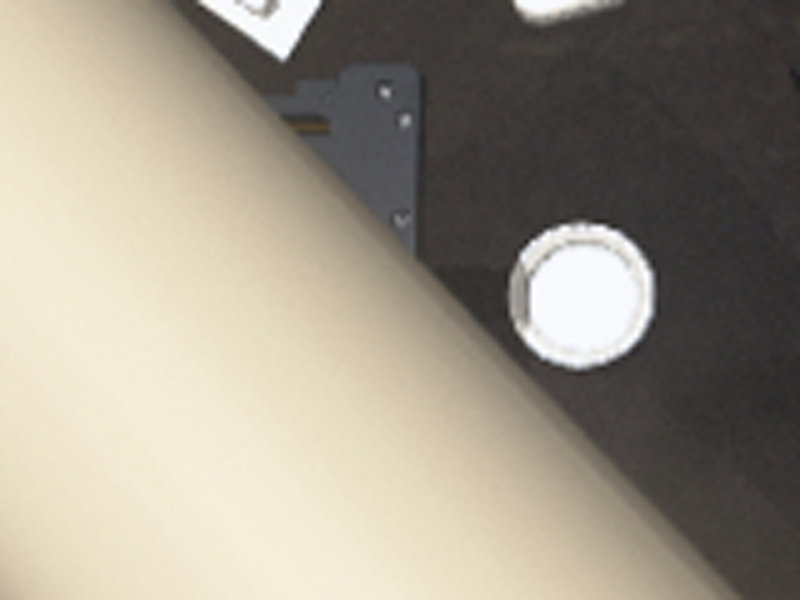

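The arm hides the bottle from the top camera, so I'll descend on the measured position and watch the force.

```bash
python3 -m pendant '[[0.0015,-0.0025,0,0],[0,0,0.03,0],[0,0,0.03,0],[0,0,0.025,0],[0,0,0.012,0],[0,0,0.008,0],[0,0,0,0],[0,0,0,0]]'; python3 -m pendant '[[0,0,0.003,0],[0,0,0.0015,0],[0,0,0,0],[0,0,0,0]]'
```

```text
time: 14.43
ee_pos: [0.6162, 0.3016, 0.0578]
eef_rot: [1.0, -0.0, 0.001, -0.0]
ft_force: [0.2, 0.3, 0.5]
width: 0.0866
grip_force: 0.0
time: 14.77
ee_pos: [0.616, 0.3014, 0.0524]
eef_rot: [1.0, -0.0, 0.0, -0.0]
ft_force: [0.2, 0.6, -1.1]
width: 0.0869
grip_force: 0.0
```

```bash
python3 -m pendant '[[0,0,0.0025,0],[0,0,0,0],[0,0,0,0],[0,0,0,0]]'; python3 -m pendant '[[0,0,0,0],[0,0,0,0],[0,0,0,0],[0,0,0,0],[0,0,0,0],[0,0,0,0],[0,0,0,0],[0,0,0,0]]' 0 20
```

```text
time: 15.1
ee_pos: [0.6158, 0.3013, 0.0494]
eef_rot: [1.0, -0.0, -0.0, 0.0]
ft_force: [0.1, -0.7, 0.0]
width: 0.0869
grip_force: 0.0
time: 15.77
ee_pos: [0.6159, 0.3011, 0.0494]
eef_rot: [1.0, -0.0, 0.0, 0.0]
ft_force: [0.1, -2.0, 0.4]
width: 0.0528
grip_force: 20.0
```

```bash
python3 -m pendant '[[0,0,0,0],[0,0,-0.01,0],[0,0,-0.02,0],[0,0,-0.03,0],[0,0,-0.03,0],[0,0,-0.02,0],[0,0,0,0],[0,0,0,0]]' 0 25; python3 - <<'E'
from h import *; from bench import r
c=r.camera("side"); print(r.read_state()["ee_pos"])
cv2.imwrite("pics/s6.png",cv2.resize(c["img"][60:180,210:370,::-1],(800,600),interpolation=cv2.INTER_CUBIC))
E
```

```text
time: 16.43
ee_pos: [0.616, 0.3019, 0.1605]
eef_rot: [1.0, 0.0, 0.001, -0.0]
ft_force: [-0.8, -0.2, -3.2]
width: 0.0522
grip_force: 25.0
[0.61541882 0.301252   0.15880933]
```

View pics/s6.png

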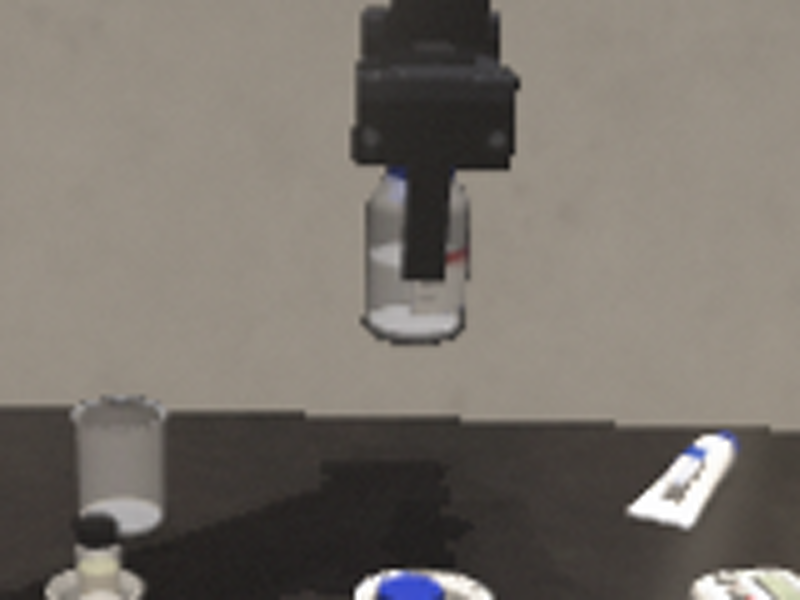

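```bash
python3 - <<'E'
from h import *; from bench import r
c=r.camera("side"); s=r.read_state(); print(s["ee_pos"]); x,y,z=s["ee_pos"]
for P in([x,y,z-.05+.003],[x-.003,y,z-.05+.003],[x,y,z+.02],[x,y-.034,z-.011]): print((proj(c,P)[0]-[210,60])*5)
E
```

```text
[0.6151407  0.30093253 0.15790189]
[414.0530518  331.62491309]
[408.40612871 331.45828332]
[420.53087413 206.89730848]
[418.14031118 284.48345638]
```

```bash
python3 -m pendant '[[-0.0086,0.015,0,0],[-0.0086,0.029,0,0],[-0.0086,0.032,0,0],[-0.0086,0.032,0,0],[-0.0086,0.032,0,0],[-0.0086,0.032,0,0],[-0.0086,0.032,0,0],[-0.0086,0.032,0,0]]'; python3 -m pendant '[[-0.0086,0.032,0,0],[-0.0086,0.032,0,0],[-0.0086,0.032,0,0],[-0.0086,0.032,0,0],[-0.0086,0.032,0,0],[-0.0086,0.032,0,0],[-0.0086,0.025,0,0],[-0.0086,0.015,0,0]]';python3 -m pendant '[[0,0,0,0],[0,0,0,0],[0,0,0,0]]'
```

```text
time: 17.2
ee_pos: [0.5454, 0.0636, 0.1577]
eef_rot: [1.0, -0.0, -0.001, 0.0]
ft_force: [0.7, -0.0, -3.0]
width: 0.052
grip_force: 25.0
time: 17.87
ee_pos: [0.4762, -0.17, 0.1579]
eef_rot: [1.0, -0.002, -0.001, -0.0]
ft_force: [0.5, -0.1, -2.7]
width: 0.0526
grip_force: 25.0
time: 18.12
ee_pos: [0.4779, -0.1657, 0.1586]
eef_rot: [1.0, 0.0, -0.001, -0.001]
ft_force: [-0.3, 0.7, -3.6]
width: 0.0528
grip_force: 25.0
```

```bash
python3 -m pendant '[[0,0.003,0.02,0],[0,0,0.025,0],[0,0,0.025,0],[0,0,0.012,0],[0,0,0,0],[0,0,0,0],[0,0,0,0]]'; python3 - <<'E'
from h import *; from bench import r
c=r.camera("side"); s=r.read_state(); x,y,z=s["ee_pos"]; print(x,y,z)
cv2.imwrite("pics/s7.png",cv2.resize(c["img"][180:300,140:300,::-1],(800,600),interpolation=cv2.INTER_CUBIC))
for P in([x,y,z-.0494],[.4775,-.169,.014],[.4775,-.169,.003]): print((proj(c,P)[0]-[140,180])*5)
E
```

```text
time: 18.7
ee_pos: [0.4793, -0.1694, 0.0787]
eef_rot: [1.0, 0.0, 0.001, 0.0]
ft_force: [0.8, 1.3, -2.7]
width: 0.0525
grip_force: 25.0
0.47932417911945063 -0.16962138549953545 0.07889814211865043
[362.82637595 384.13987866]
[359.97935096 419.03380979]
[361.4615485  444.32427375]
```

View pics/s7.png

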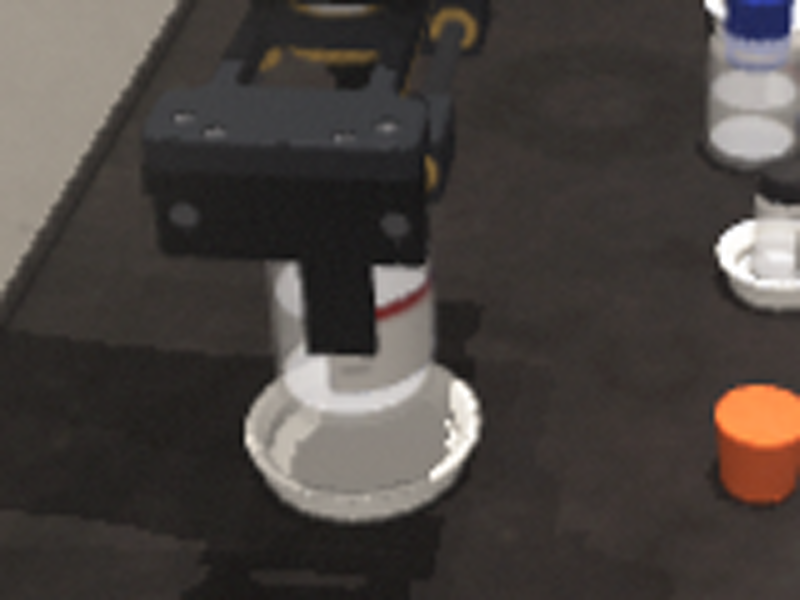

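Bottle column ~358 and cup rim ~362, about 1 mm apart. Lowering.

```bash
python3 -m pendant '[[0,0,0.01,0],[0,0,0.008,0],[0,0,0.005,0],[0,0,0,0],[0,0,0,0],[0,0,0,0]]'; python3 -m pendant '[[0,0,0.001,0],[0,0,0.001,0],[0,0,0,0],[0,0,0,0]]'
```

```text
time: 19.25
ee_pos: [0.4784, -0.1696, 0.0546]
eef_rot: [1.0, 0.0, 0.0, -0.0]
ft_force: [0.1, -0.1, -2.6]
width: 0.0524
grip_force: 25.0
time: 19.58
ee_pos: [0.4782, -0.1697, 0.0525]
eef_rot: [1.0, -0.0, 0.0, 0.0]
ft_force: [-0.4, 0.3, -3.2]
width: 0.0525
grip_force: 25.0
```

```bash
python3 -m pendant '[[0,0,0.0005,0],[0,0,0,0],[0,0,0,0],[0,0,0,0],[0,0,0,0],[0,0,0,0],[0,0,0,0],[0,0,0,0]]' 1;  python3 -m pendant '[[0,0,-0.01,0],[0,0,-0.03,0],[0,0,-0.04,0],[0,0,-0.04,0],[0,0,-0.02,0],[0,0,0,0],[0.0,-0.025,0,0],[0.0,-0.025,0,0]]'; python3 - <<'E'
from h import *; from bench import r
c=r.camera("side"); print(r.read_state()["ee_pos"])
cv2.imwrite("pics/s8.png",cv2.resize(c["img"][150:290,140:326,::-1],(797,600),interpolation=cv2.INTER_CUBIC))
E
```

```text
time: 20.25
ee_pos: [0.4782, -0.1697, 0.052]
eef_rot: [1.0, 0.0, 0.0, 0.0]
ft_force: [-0.1, -0.3, 0.1]
width: 0.086
grip_force: 0.0
time: 20.92
ee_pos: [0.478, -0.1201, 0.1925]
eef_rot: [1.0, -0.001, 0.0, 0.0]
ft_force: [0.1, 0.8, -0.1]
width: 0.0873
grip_force: 0.0
[ 0.47832098 -0.11353152  0.1925428 ]
```

View pics/s8.png

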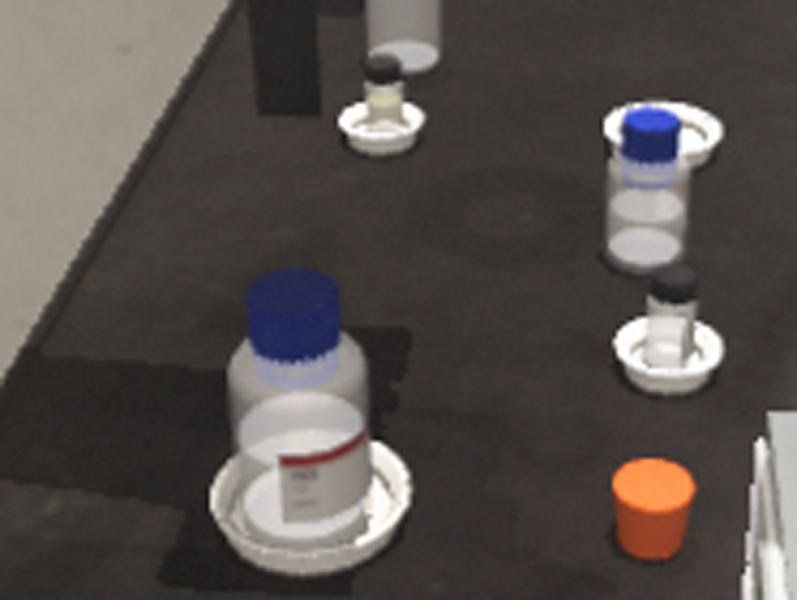

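The large bottle stands in its cup, with its base at column 306 and the rim at 310. The small bottle is next.

```bash
python3 -m pendant '[[0.022,-0.028,0,0],[0.022,-0.028,0,0],[0.022,-0.028,0,0],[0.022,-0.028,0,0],[0.022,-0.028,0,0],[0.022,-0.028,0.02,0],[0,0,0.03,0],[0,0,0,0]]'; python3 -m pendant '[[0,0,0,0],[0,0,0,0],[0,0,0,0]]'
```

```text
time: 21.63
ee_pos: [0.6078, 0.0505, 0.1366]
eef_rot: [1.0, 0.002, -0.004, -0.001]
ft_force: [-1.8, -1.2, -2.1]
width: 0.0872
grip_force: 0.0
time: 21.88
ee_pos: [0.6109, 0.0473, 0.144]
eef_rot: [1.0, -0.001, 0.001, 0.0]
ft_force: [-0.1, 0.4, -0.3]
width: 0.087
grip_force: 0.0
```

```bash
python3 -m pendant '[[0.0015,-0.0025,0,0],[0,0,0.03,0],[0,0,0.035,0],[0,0,0.03,0],[0,0,0.014,0],[0,0,0.005,0],[0,0,0,0],[0,0,0,0]]'; python3 -m pendant '[[0,0,0,0],[0,0,0,0]]'
```

```text
time: 22.55
ee_pos: [0.6129, 0.0511, 0.0298]
eef_rot: [1.0, -0.0, 0.001, -0.0]
ft_force: [-0.6, -0.4, 0.6]
width: 0.0873
grip_force: 0.0
time: 22.72
ee_pos: [0.6128, 0.051, 0.0297]
eef_rot: [1.0, -0.0, 0.001, 0.0]
ft_force: [-0.4, 0.6, -0.5]
width: 0.0868
grip_force: 0.0
```

Grasp point is at about 37.7 mm, within range. Closing and lifting.

```bash
python3 -m pendant '[[0,0,0,0],[0,0,0,0],[0,0,0,0],[0,0,0,0],[0,0,0,0],[0,0,0,0],[0,0,0,0],[0,0,0,0]]' 0 20; python3 -m pendant '[[0,0,0,0],[0,0,0,0],[0,0,0,0]]' 0 20;  python3 -m pendant '[[0,0,-0.01,0],[0,0,-0.02,0],[0,0,-0.02,0],[0,0,-0.01,0],[0,0,0,0],[0,0,0,0]]'
```

```text
time: 23.38
ee_pos: [0.6117, 0.0507, 0.0279]
eef_rot: [1.0, -0.0, -0.0, 0.0]
ft_force: [-0.2, -4.1, 3.3]
width: 0.0419
grip_force: 2.5
time: 23.63
ee_pos: [0.6117, 0.0507, 0.0279]
eef_rot: [1.0, -0.0, -0.0, 0.0]
ft_force: [0.7, -0.5, 0.1]
width: 0.0405
grip_force: 19.9
time: 24.13
ee_pos: [0.6118, 0.0508, 0.0881]
eef_rot: [1.0, -0.0, 0.0, 0.0]
ft_force: [-0.4, -0.2, -2.1]
width: 0.0405
grip_force: 19.8
```

```bash
python3 -m pendant '[[0.002,-0.022,0,0],[0.003,-0.03,0,0],[0.003,-0.03,0,0],[0.002,-0.028,0,0],[0.0007,-0.0177,0,0],[0,0,0,0],[0,0,0,0],[0,0,0,0]]'; python3 -m pendant '[[0,0,0.015,0],[0,0,0.015,0],[0,0,0.006,0],[0,0,0,0],[0,0,0,0],[0,0,0,0]]'; python3 - <<'E'
from h import *; from bench import r
c=r.camera("side"); s=r.read_state(); x,y,z=s["ee_pos"]; print(x,y,z)
cv2.imwrite("pics/s9.png",cv2.resize(c["img"][120:220,220:353,::-1],(798,600),interpolation=cv2.INTER_CUBIC))
for P in([x,y,z-.0279],[.6225,.1785,.014],[.6225,.1785,.003]): print((proj(c,P)[0]-[220,120])*6)
E
```

```text
time: 24.8
ee_pos: [0.622, 0.1773, 0.0866]
eef_rot: [1.0, -0.0, -0.001, 0.001]
ft_force: [-0.4, -0.1, -2.3]
width: 0.0403
grip_force: 19.8
time: 25.3
ee_pos: [0.6226, 0.1786, 0.0521]
eef_rot: [1.0, -0.0, 0.0, -0.0]
ft_force: [0.5, -0.6, -1.5]
width: 0.0406
grip_force: 19.8
0.6227596056251885 0.17871582725059876 0.05245661222686516
[447.30154294 331.79972339]
[445.3575031  354.93058337]
[443.99487953 378.58067318]
```

View pics/s9.png

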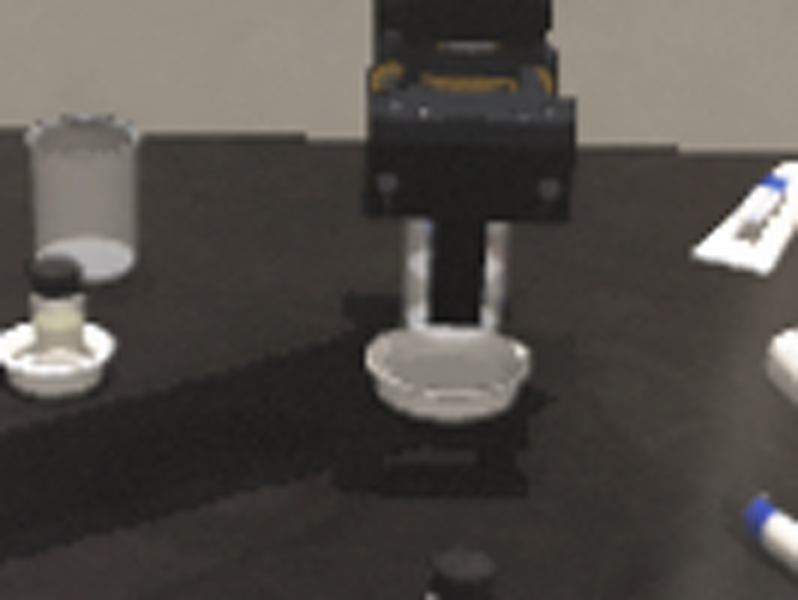

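The bottle (column ~454 at its base) sits about 2.5 mm right of the cup (447), so I'll shift −2 mm in x and lower.

```bash
python3 -m pendant '[[-0.002,0,0.008,0],[0,0,0.008,0],[0,0,0.004,0],[0,0,0,0],[0,0,0,0],[0,0,0,0]]'; python3 -m pendant '[[0,0,0.0005,0],[0,0,0,0],[0,0,0,0]]'
```

```text
time: 25.85
ee_pos: [0.6203, 0.1786, 0.0316]
eef_rot: [1.0, 0.0, -0.0, 0.0]
ft_force: [-0.4, -0.3, -2.2]
width: 0.0402
grip_force: 20.4
time: 26.1
ee_pos: [0.6204, 0.1785, 0.0313]
eef_rot: [1.0, -0.0, -0.0, 0.0]
ft_force: [0.6, 0.6, -1.3]
width: 0.0405
grip_force: 20.4
```

```bash
python3 -m pendant '[[0,0,0.0005,0],[0,0,0,0],[0,0,0,0],[0,0,0,0],[0,0,0,0],[0,0,0,0],[0,0,0,0],[0,0,0,0]]' 1;  python3 -m pendant '[[0,0,-0.01,0],[0,0,-0.03,0],[0,0,-0.04,0],[0,0,-0.04,0],[0,0,-0.03,0],[-0.03,0.03,0,0],[-0.03,0.03,0,0],[-0.03,0.03,0,0]]'; python3 -m pendant '[[-0.02,0.03,0,0],[-0.02,0.035,0,0],[-0.02,0.035,0,0],[0,0.035,0,0],[0,0.035,0,0],[0,0.035,0,0],[0,0,0,0],[0,0,0,0]]'; python3 - <<'E'
from h import *; from bench import r
c=r.camera("side"); print(r.read_state()["ee_pos"])
t=r.camera("top")
a=c["img"][120:290,160:340,::-1];b=t["img"][120:290,120:400,::-1]
cv2.imwrite("pics/f.png",np.vstack([cv2.resize(a,(318,300)) if 0 else cv2.resize(a,(500,300)),cv2.resize(b,(500,300))]))
E
```

```text
time: 26.77
ee_pos: [0.6204, 0.1786, 0.031]
eef_rot: [1.0, 0.0, 0.0, 0.0]
ft_force: [-0.4, 0.3, -0.1]
width: 0.0835
grip_force: 0.0
time: 27.43
ee_pos: [0.531, 0.09, 0.1817]
eef_rot: [1.0, 0.001, 0.001, -0.0]
ft_force: [0.7, -0.6, 1.4]
width: 0.0872
grip_force: 0.0
time: 28.1
ee_pos: [0.4718, -0.1166, 0.1815]
eef_rot: [1.0, -0.002, 0.0, 0.0]
ft_force: [0.5, 1.0, -0.8]
width: 0.0866
grip_force: 0.0
[ 0.47205964 -0.11474123  0.18146968]
```

View pics/f.png

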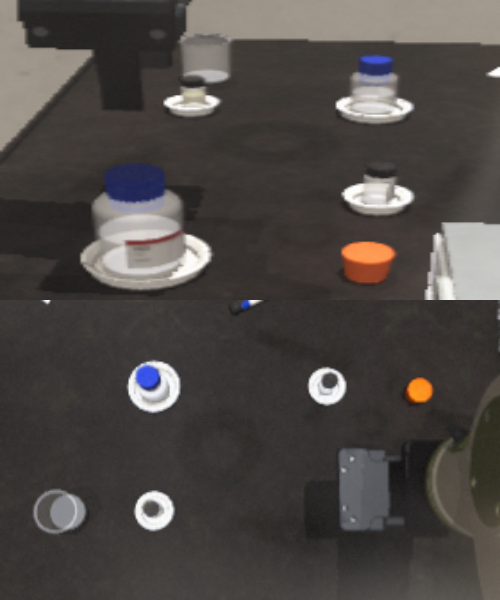

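All four are seated: small bottle at side (375,105), vials at (192,103) and (378,190), large bottle at (145,250). The beaker and stopper are where they started. I'll do a quick numeric check and then hand in.

```bash
python3 - <<'E'
from h import *; from bench import r
for n in("top","side"):
    c=r.camera(n); h=cv2.cvtColor(c["img"],cv2.COLOR_RGB2HSV)
    for ce,s in blobs((h[...,0]>105)&(h[...,0]<130)&(h[...,1]>150)&(h[...,2]>60),60):
        print(n,ce.round(1),s[4],at_z(c,ce,.083 if n=="top" else .076).round(4),at_z(c,ce,.101).round(4))
print(proj(c,[[.4775,-.169,.101],[.6225,.1785,.076]]).round(1))
s=r.read_state(); print(s["time"],s["width"],s["grip_force"],np.abs(s["joint_vel"]).max())
print(r.close_job())
E
```

```text
top [202.4 163.4] 122 [0.6199 0.1776] [0.6159 0.1753]
side [208.4 226.9] 176 [ 0.4707 -0.149 ] [ 0.4792 -0.1868]
[[209.5 220.9]
 [295.6 156.1]]
28.3 0.0869754223961483 0.0 0.003997727232133212
the job is handed in; nothing more can be done
None
```

The job is handed in at 28.3 s of the 118 s allowed: both vials and both bottles stand upright in their cups and are released, and the beaker and stopper look untouched; the judge's verdict was not returned.

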